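Turn a lapped pump wear plate over on the lapping base

TASK

The gear-pump wear plate lies lapped bronze face down on the dark lapping plate and must go bronze face up on the felt bed for inspection. Without gripping, lifting or carrying it, push it slowly with the fingertips just past its balance point and let its front edge drop into the gutter, push its raised end on so that it stands up against the edge of the felt bed and flips over onto the felt, then push it flat and square against the steel end stop. Leave the oil bottle, the brush and the two sample bottles where they stand.

Things in the scene. Friction and masses are not known exactly. Their poses are not given: they have to be found in the camera images.
- lapping_base: Fixed fixture with three levels in a row along its x, each 120 mm wide (y -60 to +60 mm), nothing above. Origin on the bench top under the straight edge between lapping plate and gutter, mid width; z up, +x across the gutter to the felt bed. x -138 to 0 mm: dark grooved lapping plate, top at z = 76 mm. x 0 to 62: open gutter, its floor sloping from z = 28 down to z = 8 at the bed's wall.
- bed_edge (a point): Fixed point on the fixture: middle of the steel front edge of the grey felt bed, at fixture x = 62 mm, z = 22 mm. Below it a vertical wall, 14 mm high, falls to the gutter floor; the level bed runs from here 118 mm on to the end stop.
- stop_face (a point): Fixed point on the fixture: middle of the foot of the end stop's face, at fixture x = 180 mm, z = 22 mm. The stop is a steel bar 110 mm wide, 14 mm thick and 14 mm high across the far end of the felt bed, with two screw heads.
- wear_plate: Loose flat pump wear plate, 104 mm (x) by 74 mm (y) by 8 mm (z), 0.28 to 0.45 kg, two 21 mm bores at y = +19 and -19 mm; steel grey +z face, bronze -z face. Origin at its middle, half thickness. Starts flat on the lapping plate, +z up, +x roughly towards the gutter. Pushed slowly till its middle is 5 to 15 mm past the lapping plate's edge, it tips into the gutter once the finger draws back.
- plate_lead (a point): Middle of the wear plate's front short edge (plate x = +52 mm, half thickness): it drops into the gutter and stands at or near the foot of the bed's edge wall, the plate then sloping at 50 to 65 degrees. After the flip it hangs some 15 to 30 mm back over the gutter, and is the edge to push.
- plate_tail (a point): Middle of the wear plate's rear short edge (plate x = -52 mm, half thickness): the edge to push first. With the plate tipped into the gutter it stands 10 to 35 mm above the lapping plate, near its edge; pushed on, it rises in an arc about the front edge, and past upright the plate falls onto the felt by itself. It ends at the end stop.
- oil_bottle: Loose white oil bottle with red spout, 49 mm across, 152 mm tall, behind the fixture; origin at the centre of its underside. Leave alone.
- parts_brush: Loose wooden-handled brush, 193 x 29 x 14 mm, lying behind the fixture; origin at the centre of its underside. Leave alone.
- vial_blue: Loose sample bottle with blue cap, 32 mm across, 60 mm tall; origin at the centre of its underside. Leave alone.
- vial_yellow: Loose sample bottle with yellow cap, 32 mm across, 60 mm tall; origin at the centre of its underside. Leave alone.
- injector_stand: Fixed black clamp stand, right behind the fixture's bed end: 172 mm deep, 314 mm wide (across), 606 mm tall, with wide arms at several heights above its small foot; origin at the foot's centre on the bench. Keep the arm and gripper clear of it, also on the way in from the right. An open shelf with a laptop overhangs the bench at the left rear, too.

How it is judged:
By the outcome, as a careful person would: the job done as asked, in the order asked, and still so for the second after the job is handed in, with the robot touching nothing.
It also fails if it takes over 64 s, if anything falls off the work surface, if the arm or the gripper's body presses on something with over 40 N, if the wrist force passes 120 N, or if a joint passes its speed limit or range.

ROBOT

A 6-joint arm with a two-finger parallel gripper is mounted at the origin on a cart in front of the work surface, level with it; the furniture and walls round the work are solid. World frame = base frame: x ahead of the robot, y to its left, z up, the work surface at z = 0. Lengths are in mm, angles in rad, forces in N, time in s.
With the tool pointing down it reaches from about 275 to 1000 mm from the base axis. Payload 8.4 kg.
Tool frame: the origin (TCP) lies midway between the tips of the shut fingers; the grasp point (between the pads) lies 19 mm behind it; z points along the fingers, y is the direction in which the jaws open and shut (so a half turn about z gives the same grasp; the last joint's range is limited). The gripper opens to 85 mm and grips with 20 to 120 N. Pads are 22 mm wide; open, the fingers measure 114 mm over their backs; the gripper's body (76 mm by 85 mm) begins 54 mm behind the grasp point. The pads swing forward as they close: fully open they stand 13 mm farther back than shut.
Start: joints at [-1.282, 0.353, 1.633, -0, 1.155, -0.002], TCP at [179.198, -598.762, 231.281] pointing down, gripper open.
Joint ranges: [-2.63, 2.63], [-0.92, 2.1], [0.06, 2.66], [-1.3, 4.44], [0, 2.69], [-3.02, 3.02]. Speed limits (rad/s): [2.22, 2.22, 2.79, 3.14, 3.14, 3.14].

INTERFACE

Orientations are given as [roll, pitch, yaw] about the fixed x, y, z axes, in that order (R = Rz(yaw) Ry(pitch) Rx(roll)).
In Python, from rig import r gives the robot as it stands.
- The arm moves only by the tool play_rows, never from a script. Its argument "moves" is a list of rows, each a list of 3 entries, a list of its own where there are three numbers: the turn, a rotation vector about the tool's x, y, z in degrees, then the shift along the tool's x, y, z in mm, then the opening, from 0 (shut) to 1 (fully open). A call has 1 to 20 rows; each row is the pose to reach, as a shift and turn from the pose measured when the call began, along the tool's axes at that moment; what a row does not reach only later rows make up. A row lasts 1/10 s, in which the tool goes at most 50 mm and 8.59 degrees, less where a joint would pass 70% of its speed; a pose out of reach is approached as far as the arm can. A call with a gripper value outside its range is refused whole. The fingers move at their own pace and stop on an object; "newtons" is the grip in N (left out, the last holds). Time passes only in rows, so rows that repeat a pose let the fingers close. It gives the time, the measured TCP pose, the force and the opening at its end, in the units of the state.
- r.sense(): the state, without advancing time (a new reading comes with each control period).
- r.grab_frame(name): name is "scene" or "top" or "wrist"; returns a dict with "color" (400x640x3 uint8, red, green, blue), "K" (3x3 intrinsics, pixels), "rvec" (rotation vector, rad) and "tvec" (3), from world to camera coordinates, as OpenCV has them; the wrist camera has in their place "T_tool_cam" (4x4, takes a point from camera to tool coordinates, whose origin is the TCP and whose axes are the flange's). Camera axes: x right, y down, z forward; pixel columns grow to the right and rows downward; lengths in mm; the calibration is good to about 2 mm. The wrist camera is an equidistant fisheye: a pixel r from the principal point sees the ray r / f radians off the axis. A picture is of the moment at which its call begins: read the wrist's pose just before it. There is no depth.
- r.sign_off(): hands the job in, once; it reports no verdict.
Trained networks look in a picture, given as the dict that the camera call returned (one of the last four; its "shot" number tells which), for a name from the list of things; names that differ only in an ending like _2 or _b are one class to them, and where a whole thing is asked for, a point or a joint stands for the part that bears it (a point fixed in the world has none). Each returns a list of dicts, best first, with "conf" (0 to 1); they miss things now and then, are a little off and sometimes report something else, mostly with a low value. They report only what shows in the picture. A call takes as long as a camera call.
- r.silhouettes(picture, name): "mask" (400x640 bool, what is visible of it) and "location" ([column, row] in pixels, amid what is visible of it).
The state is a dict: "clock": time; "qpos": joint angles; "qvel": joint speeds; "joint_efforts": joint torques, N m; "eef_pos": TCP position; "tcp_rot": TCP orientation; "contact_force": force on the tool from outside, world axes, zero at the start; "wrist_torque": the same for the moment, N m; "opening": opening from 0.0 (shut) to 1.0 (fully open).
Only numpy, scipy, OpenCV 4.12 (cv2) and the standard library are available. Lean on these libraries where they do the work, as an engineer would, in place of code of your own. Each camera call takes 0.05 s, during which the arm holds its last target.

## Working session

There is one attempt and no reset: what is moved stays moved. The work goes in short steps, Python scripts to look and compute and a tool call to move; the robot and the scene stay as the last step left them, time stands still between calls to the robot, and variables do not carry over. Pictures are saved under pics/ and viewed, and the job is handed in when it is done.

Besides the shell and the picture viewer there is one more tool, called after "Emit:" as name(argument=value, ...) on one line, values as JSON. play_rows: Moves the arm, as the interface text tells. Its arguments: {"type":"object","properties":{"moves":{"type":"array"},"newtons":{"type":"number"}},"required":["moves"]}

```bash
ls; mkdir -p pics; python3 - <<'E'
from rig import r
import cv2
print(r.sense())
for n in ["scene","top","wrist"]:
    f=r.grab_frame(n)
    cv2.imwrite(f"pics/{n}0.png",cv2.cvtColor(f["color"],cv2.COLOR_RGB2BGR))
    print(n,{k:v for k,v in f.items() if k!="color"})
E
```

```text
pics
{'clock': 0.0, 'qpos': array([-1.28241555e+00,  3.53631285e-01,  1.63413030e+00,  5.94063578e-06,
        1.15519154e+00, -2.38415491e-03]), 'qvel': array([-1.64154094e-03, -1.65879057e-03, -1.62260220e-03, -3.02658609e-05,
       -3.00151940e-04, -1.17908300e-03]), 'joint_efforts': array([-5.12947952e-05, -6.05254269e+01, -3.42056787e+01,  1.66994428e-04,
        9.39206657e-03,  4.90686693e-05]), 'eef_pos': array([ 179.05583166, -598.3116432 ,  230.57385146]), 'tcp_rot': array([-3.14023220e+00, -8.67520137e-06,  2.90762520e-01]), 'contact_force': array([-0.43139747,  0.33467607,  0.5633037 ]), 'wrist_torque': array([-0.02001072,  0.00741127,  0.0334281 ]), 'opening': 1.0011537086076818}
scene {'K': array([[402.88968416,   0.        , 317.61900771],
       [  0.        , 402.88968416, 203.13614265],
       [  0.        ,   0.        ,   1.        ]]), 'rvec': array([ 2.3800369 , -0.73160629,  0.23544144]), 'tvec': array([-557.72970782,  285.95147203,  866.69791002]), 'shot': 1}
top {'K': array([[495.52929775,   0.        , 318.4455228 ],
       [  0.        , 495.52929775, 197.97884061],
       [  0.        ,   0.        ,   1.        ]]), 'rvec': array([ 2.11541344, -2.13370876,  0.19016063]), 'tvec': array([ -55.90970832,  653.97571359, 1040.54989342]), 'shot': 2}
wrist {'K': array([[309.70691629,   0.        , 316.10014733],
       [  0.        , 309.70691629, 198.20376852],
       [  0.        ,   0.        ,   1.        ]]), 'T_tool_cam': array([[ 1.21395874e-04, -9.53898724e-01, -3.00128655e-01,
         7.72625051e+01],
       [ 9.99999991e-01,  1.32975694e-04, -1.81571170e-05,
         1.36934923e-01],
       [ 5.72298668e-05, -3.00128650e-01,  9.53898731e-01,
        -1.42255125e+02],
       [ 0.00000000e+00,  0.00000000e+00,  0.00000000e+00,
         1.00000000e+00]]), 'shot': 3}
```

View pics/scene0.png

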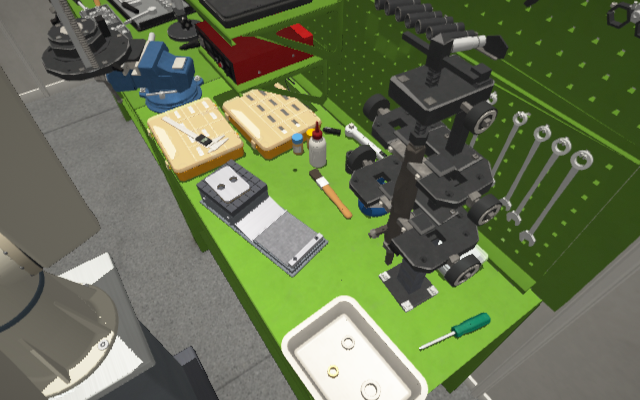

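View pics/top0.png

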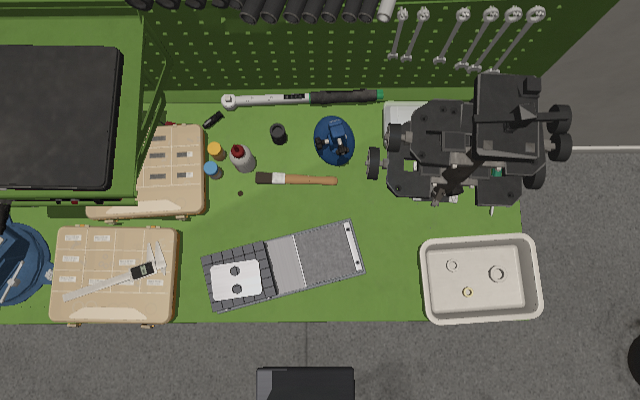

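View pics/wrist0.png

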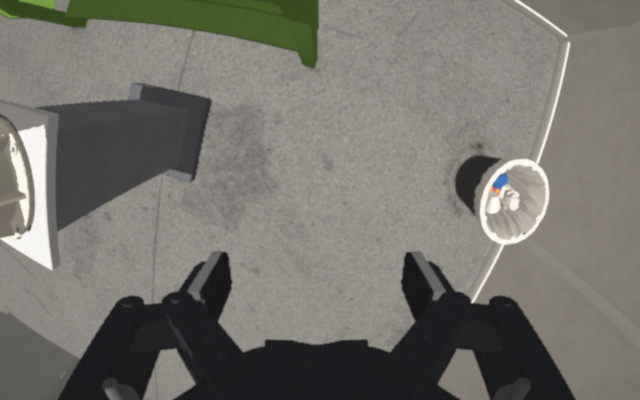

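```bash
cat > h.py <<'E'
from rig import r
import cv2, numpy as np
from scipy.spatial.transform import Rotation as Rn
def grab(n,save=None):
    f=r.grab_frame(n)
    if save: cv2.imwrite(f"pics/{save}.png",cv2.cvtColor(f["color"],cv2.COLOR_RGB2BGR))
    return f
def proj(f,P):
    p,_=cv2.projectPoints(np.array(P,float).reshape(-1,1,3),f["rvec"],f["tvec"],f["K"],None); return p[:,0]
def onz(f,uv,z):
    R=cv2.Rodrigues(f["rvec"])[0]; c=-R.T@f["tvec"]
    d=R.T@np.linalg.inv(f["K"])@np.array([uv[0],uv[1],1.]); return c+d*(z-c[2])/d[2]
def crop(f,x0,y0,x1,y1,s,save):
    im=cv2.cvtColor(f["color"],cv2.COLOR_RGB2BGR)[y0:y1,x0:x1]
    cv2.imwrite(f"pics/{save}.png",cv2.resize(im,None,fx=s,fy=s,interpolation=cv2.INTER_CUBIC))
E
python3 - <<'E'
from h import *
np.set_printoptions(precision=1,suppress=True)
T=grab("top");S=grab("scene")
crop(T,190,210,380,320,4,"ct");crop(S,185,150,335,280,4,"cs")
for n in ["lapping_base","bed_edge","stop_face","wear_plate","plate_lead","plate_tail","oil_bottle","parts_brush","vial_blue","vial_yellow","injector_stand"]:
  for nm,f in (("T",T),("S",S)):
    for d in r.silhouettes(f,n)[:1]:
        m=d["mask"].astype(np.uint8); print(nm,n,round(d["conf"],2),d["location"],m.sum(),np.array(cv2.minAreaRect(np.argwhere(m)[:,::-1].astype(np.float32))[0]), cv2.boxPoints(cv2.minAreaRect(np.argwhere(m)[:,::-1].astype(np.float32))).ravel())
E
```

```text
T lapping_base 0.64 [297.0, 260.5] 7912 [282.2 264.7] [197.  255.6 351.4 214.2 367.4 273.8 212.9 315.2]
S lapping_base 0.63 [267.0, 224.5] 5534 [259.3 216.9] [190.5 192.1 228.6 150.5 328.1 241.7 290.  283.3]
T bed_edge 0.96 [296.2, 259.3] 7654 [282.3 265.5] [198.  256.  351.4 216.4 366.5 274.9 213.2 314.5]
S bed_edge 0.63 [265.0, 221.8] 5718 [259.7 215.7] [188.5 194.4 224.4 150.4 330.8 237.1 294.9 281.1]
T stop_face 0.89 [295.7, 263.3] 7303 [282.1 265.3] [198.  256.3 351.  216.3 366.2 274.4 213.2 314.3]
S stop_face 0.73 [326.5, 188.0] 483 [330.4 194.2] [308.2 173.1 316.  167.2 352.5 215.3 344.7 221.3]
T wear_plate 0.7 [232.7, 277.5] 1563 [235.6 279.3] [207.8 265.9 257.4 257.6 263.3 292.8 213.7 301.1]
S wear_plate 0.78 [226.0, 182.8] 936 [226.8 184.3] [203.  181.  223.5 160.5 250.5 187.5 230.  208. ]
T plate_lead 0.93 [236.6, 279.4] 1748 [236.1 278.4] [208.9 261.8 259.6 256.7 263.4 295.1 212.7 300.1]
S plate_lead 0.91 [227.0, 183.4] 992 [226.5 184.5] [202.5 181.5 223.5 160.5 250.5 187.5 229.5 208.5]
T plate_tail 0.69 [235.1, 279.1] 1679 [235.4 278.9] [207.7 264.7 257.9 257.2 263.2 293.1 213.  300.5]
S plate_tail 0.59 [225.6, 185.0] 863 [227.2 183.9] [204.4 180.3 225.3 160.9 249.9 187.4 229.  206.8]
T oil_bottle 0.68 [243.9, 158.3] 527 [241.7 157.4] [225.8 148.6 244.2 139.4 257.6 166.2 239.2 175.4]
S oil_bottle 0.88 [317.4, 149.6] 583 [316.5 146. ] [308. 126. 325. 126. 325. 166. 308. 166.]
T parts_brush 0.6 [292.0, 176.9] 803 [296.  178.2] [254.7 182.2 255.2 170.7 337.3 174.3 336.8 185.8]
S parts_brush 0.76 [325.3, 189.5] 530 [330.7 193.9] [306.5 174.  314.8 166.9 354.9 213.8 346.7 220.8]
T vial_blue 0.5 [211.4, 166.9] 232 [212.8 169.8] [201.5 167.5 210.5 158.5 224.  172.  215.  181. ]
S vial_blue 0.52 [296.1, 142.5] 220 [297.  144.5] [292. 134. 302. 134. 302. 155. 292. 155.]
T vial_yellow 0.58 [215.7, 150.7] 239 [216.2 150.8] [205.3 145.2 216.5 138.5 227.2 156.3 216.  163. ]
```

View pics/ct.png

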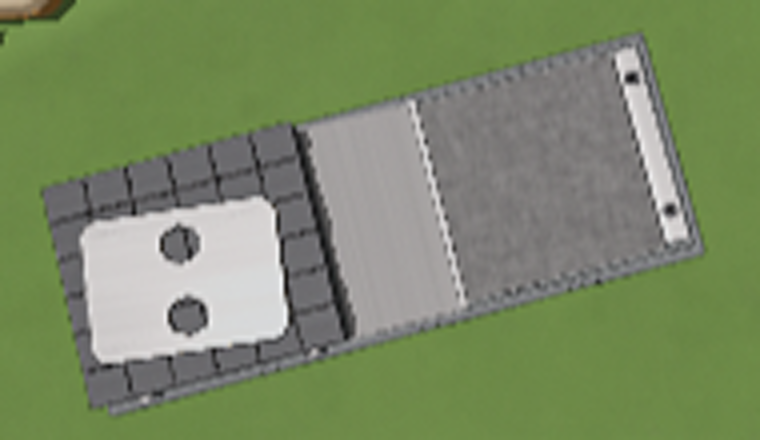

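View pics/cs.png

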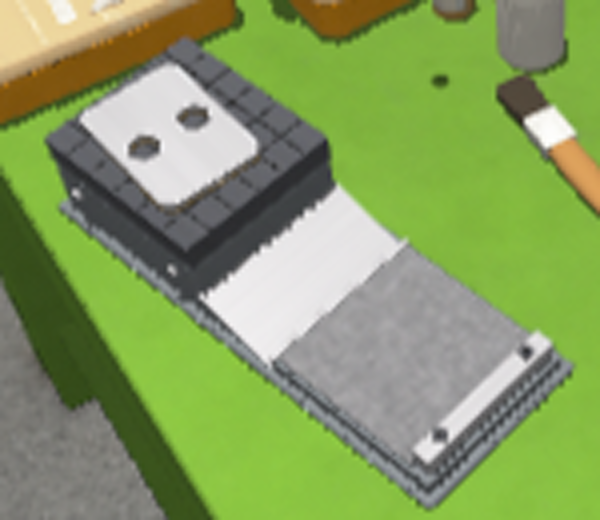

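```bash
cat > fit.py <<'E'
from h import *
from scipy.optimize import least_squares
np.set_printoptions(precision=2,suppress=True)
T=grab("top");S=grab("scene")
to=lambda p,o:(np.array(p,float)+.5)/4-.5+np.array(o)
P=[(-138,60,76),(0,60,76),(0,-60,76),(-138,-60,76),(62,60,22),(62,-60,22)]
tt=to([(42,188),(297,124),(350,340),(92,405),(410,99),(464,305),(614,52),(667,243)],(190,210))
ss=to([(185,38),(328,140),(187,248),(48,142),(405,240),(275,362)],(185,150))
Pt=np.array(P+[(180,55,36),(180,-55,36)],float);Ps=np.array(P,float)
def W(p,X,z=0): 
    c,s=np.cos(p[2]),np.sin(p[2]); return np.c_[p[0]+c*X[:,0]-s*X[:,1],p[1]+s*X[:,0]+c*X[:,1],X[:,2]+z]
def res(p,w): 
    q=[]
    if 'T' in w:q.append(proj(T,W(p,Pt,p[3]))-tt)
    if 'S' in w:q.append(proj(S,W(p,Ps,p[3]))-ss)
    return np.concatenate(q).ravel()
for w in ('T','S','TS'):
    o=least_squares(lambda p:res(p,w),[350,50,-1.3,0]); print(w,o.x,np.abs(o.fun).mean(),np.abs(o.fun).max())
p=o.x; print(o.fun.reshape(-1,2))
# plate: bores and corners top z=84
b=to([(180,244),(187,316)],(190,210)); c=to([(80,222),(272,193),(292,335),(95,362)],(190,210))
def F(w): d=w[:2]-p[:2];cc,s=np.cos(p[2]),np.sin(p[2]);return np.array([cc*d[0]+s*d[1],-s*d[0]+cc*d[1]])
bp=[F(onz(T,u,84)) for u in b];print("bores fixture T",bp,"mid",np.mean(bp,0))
print("corners",[F(onz(T,u,84)) for u in c], np.mean([F(onz(T,u,84)) for u in c],0))
b=to([(192,117),(145,148)],(185,150));bp=[F(onz(S,u,84)) for u in b];print("bores S",bp,np.mean(bp,0))
E
python3 fit.py
```

```text
T [502.65  43.73  -1.32  -2.86] 0.40455678487970204 1.0582070908343724
S [502.22  48.55  -1.31  -6.23] 0.5023582125242001 1.2694118182076295
TS [501.89  43.82  -1.31  -1.02] 0.5184668308264051 1.2952737003046764
[[ 0.25  0.17]
 [-1.07 -0.77]
 [-0.5  -0.05]
 [ 0.39  1.3 ]
 [-0.09  0.62]
 [ 0.09  0.97]
 [-0.15  0.06]
 [ 0.13 -0.05]
 [ 1.   -0.12]
 [ 1.13 -0.33]
 [ 0.72  1.24]
 [-0.33 -0.49]
 [ 0.94  0.13]
 [-0.56 -0.86]]
bores fixture T [array([-72.57,  11.39]), array([-77.77, -25.99])] mid [-75.17  -7.3 ]
corners [array([-121.02,   36.57]), array([-19.16,  24.61]), array([-26.93, -50.01]), array([-129.77,  -36.35])] [-74.22  -6.29]
bores S [array([-74.9 ,   9.47]), array([-77.63, -27.14])] [-76.27  -8.84]
```

```bash
cat >> h.py <<'E'
FX=np.array([502.,44.]); FY=-1.315
def f2w(x,y,z): c,s=np.cos(FY),np.sin(FY); return np.array([FX[0]+c*x-s*y,FX[1]+s*x+c*y,z])
def w2f(w): d=np.array(w)[:2]-FX;c,s=np.cos(FY),np.sin(FY);return np.array([c*d[0]+s*d[1],-s*d[0]+c*d[1],w[2]])
def rel(pos,rpy=(np.pi,0,FY+np.pi)):
    s=r.sense(); R0=Rn.from_euler('xyz',s["tcp_rot"]); R1=Rn.from_euler('xyz',rpy)
    return np.degrees((R0.inv()*R1).as_rotvec()), R0.inv().apply(np.array(pos)-s["eef_pos"])
def st():
    s=r.sense(); print("t",round(s["clock"],2),"fix",np.round(w2f(s["eef_pos"]),1),"rpy",np.round(s["tcp_rot"],3),"F",np.round(s["contact_force"],1),"op",round(s["opening"],2))
E
python3 - <<'E'
from h import *
S=grab("scene");T=grab("top");np.set_printoptions(precision=1,suppress=True)
print("foot",onz(S,(410,285),0),onz(T,(380,160),400),onz(T,(400,200),400),onz(S,(245,75),0)[:2])
print(f2w(-155,-7,185),rel(f2w(-155,-7,185)))
st()
for n in ["oil_bottle","vial_blue","vial_yellow","parts_brush"]:
  for nm,f in (("T",T),("S",S)):
    d=r.silhouettes(f,n)
    if d: print(n,nm,d[0]["location"],d[0]["conf"])
E
```

```text
foot [ 704.2 -334.4    0. ] [ 649.5 -157.9  400. ] [ 586.6 -186.3  400. ] [774.5 620.8]
[456.  192.2 185. ] (array([ -0.,  -0., -88.]), array([ 492. , -678.4,   46.3]))
t 1.55 fix [ 540.2 -475.   231.3] rpy [-3.1  0.   0.3] F [ 0.3  0.1 -0.4] op 1.0
oil_bottle T [242.6, 156.4] 0.7
oil_bottle S [317.2, 148.6] 0.9
vial_blue T [211.3, 169.2] 0.62
vial_blue S [299.8, 141.2] 0.64
vial_yellow T [215.4, 151.8] 0.57
vial_yellow S [310.4, 134.1] 0.55
parts_brush T [287.7, 176.3] 0.97
parts_brush S [327.6, 188.3] 0.91
```

Emit:
play_rows(moves=[[[0,0,-5],[27,-38,0],0.6],[[0,0,-10],[55,-75,0],0.6],[[0,0,-15],[82,-113,0],0.6],[[0,0,-20],[109,-151,0],0.6],[[0,0,-25],[137,-188,0],0.6],[[0,0,-30],[164,-226,0],0.6],[[0,0,-35],[191,-264,0],0.6],[[0,0,-40],[219,-301,0],0.6],[[0,0,-45],[246,-339,5],0.6],[[0,0,-50],[273,-377,10],0.6],[[0,0,-55],[301,-414,15],0.6],[[0,0,-60],[328,-452,20],0.6],[[0,0,-65],[355,-490,25],0.6],[[0,0,-70],[383,-528,30],0.6],[[0,0,-75],[410,-565,35],0.6],[[0,0,-80],[437,-603,40],0.6],[[0,0,-84],[465,-641,44],0.6],[[0,0,-88],[492,-678,46],0.6],[[0,0,-88],[492,-678,46],0.6]])

```text
clock: 3.85
eef_pos: [458.1, 196.5, 185.4]
tcp_rot: [3.139, -0.001, 1.832]
contact_force: [0.9, 0.2, 0.5]
opening: 0.603
```

```bash
python3 - <<'E'
from h import *
st(); W=grab("wrist","w1"); st()
E
```

```text
t 3.85 fix [-158.6   -3.9  185.4] rpy [ 3.139e+00 -1.000e-03  1.832e+00] F [0.9 0.2 0.5] op 0.6
t 3.9 fix [-156.7   -5.8  185.1] rpy [ 3.141 -0.     1.83 ] F [-1.3  0.2 -0.4] op 0.6
```

View pics/w1.png

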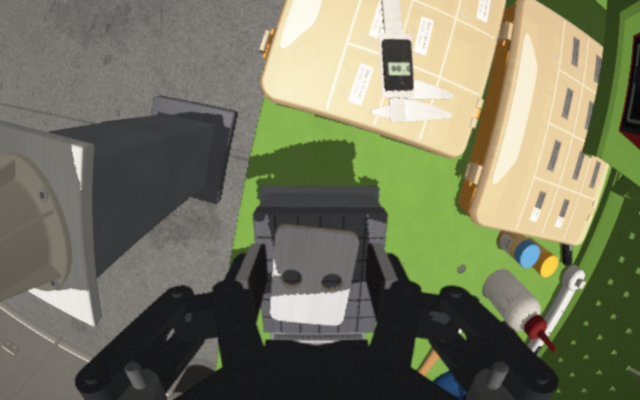

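```bash
cat >> h.py <<'E'
def wray(f,uv,s):
    K=f["K"];x=(uv[0]-K[0,2])/K[0,0];y=(uv[1]-K[1,2])/K[1,1];th=np.hypot(x,y)
    d=np.array([np.sin(th)*x/th,np.sin(th)*y/th,np.cos(th)]) if th>1e-9 else np.array([0,0,1.])
    Tm=f["T_tool_cam"];R=Rn.from_euler('xyz',s["tcp_rot"]);return R.apply(Tm[:3,3])+s["eef_pos"],R.apply(Tm[:3,:3]@d)
def wonz(f,uv,z,s):
    c,d=wray(f,uv,s);return c+d*(z-c[2])/d[2]
E
python3 - <<'E'
from h import *
np.set_printoptions(precision=1,suppress=True)
s=r.sense();W=grab("wrist");crop(W,230,180,410,340,4,"cw1")
for n,uv,z in [("lapTL",(257,208),76),("lapTR",(384,208),76),("tail-",(276,226),84),("tail+",(357,232),84),("lead-",(271,321),84),("lead+",(349,326),84),("b-",(291,277),84),("b+",(331,281),84)]:
    print(n,w2f(wonz(W,uv,z,s)))
for x in d if (d:=r.silhouettes(W,"wear_plate"))  else []:
    m=x["mask"].astype(np.uint8);print(x["conf"],x["location"],cv2.boxPoints(cv2.minAreaRect(np.argwhere(m)[:,::-1].astype(np.float32))))
E
```

```text
lapTL [-145.1  -56.6   76. ]
lapTR [-145.5   54.1   76. ]
tail- [-131.7  -39.4   84. ]
tail+ [-126.3   30.1   84. ]
lead- [-26.5 -50.3  84. ]
lead+ [-20.4  28.8  84. ]
b- [-80.7 -28.   84. ]
b+ [-76.6   8.8  84. ]
0.82 [313.2, 269.1] [[267.9 317.1]
 [278.7 220.1]
 [362.  229.3]
 [351.2 326.4]]
```

View pics/cw1.png

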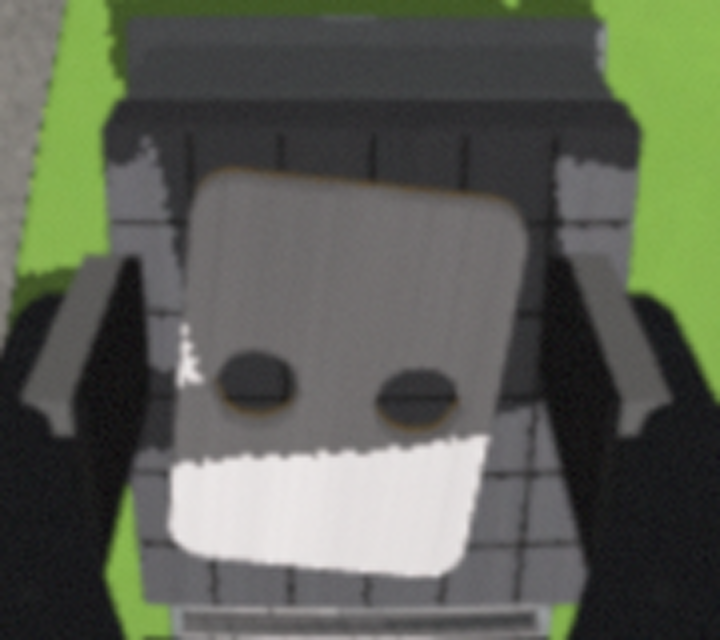

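```bash
python3 - <<'E'
from h import *
np.set_printoptions(precision=1,suppress=True)
s=r.sense();W=grab("wrist")
for uv in [(258,205),(389,205),(316,330.5),(258,212),(389,212)]: print(uv,w2f(wonz(W,uv,76,s)))
for uv in [(279,222),(361,230),(273,318),(345.5,322)]: print(uv,w2f(wonz(W,uv,84,s)))
K=W["K"];Tm=W["T_tool_cam"]
for uv,y in [((250.7,244.3),-25.5),((263,244.3),-25.5),((371.5,244.3),25.5),((382,244.3),25.5)]:
    x_=(uv[0]-K[0,2])/K[0,0];y_=(uv[1]-K[1,2])/K[1,1];th=np.hypot(x_,y_)
    d=Tm[:3,:3]@np.array([np.sin(th)*x_/th,np.sin(th)*y_/th,np.cos(th)]);k=(y-Tm[1,3])/d[1];print(uv,Tm[:3,3]+k*d)
st()
E
```

```text
(258, 205) [-145.8  -57.5   76. ]
(389, 205) [-145.9   56.5   76. ]
(316, 330.5) [-5.2 -7.2 76. ]
(258, 212) [-139.4  -57.9   76. ]
(389, 212) [-139.4   57.    76. ]
(279, 222) [-133.3  -38.6   84. ]
(361, 230) [-125.9   31.5   84. ]
(273, 318) [-28.5 -50.3  84. ]
(345.5, 322) [-23.8  22.6  84. ]
(250.7, 244.3) [ 23.1 -25.5 -33.1]
(263, 244.3) [ 10.5 -25.5  -7. ]
(371.5, 244.3) [ 15.6  25.5 -17.5]
(382, 244.3) [ 25.5  25.5 -37.9]
t 4.05 fix [-154.    -7.7  185.1] rpy [-3.1  0.   1.8] F [-0.6 -0.  -0.2] op 0.6
```

```bash
python3 - <<'E'
from h import *
np.set_printoptions(precision=2,suppress=True)
st();print(rel(f2w(-163,-6,74)))
E
```

```text
t 4.05 fix [-154.    -7.7  185.1] rpy [-3.14  0.    1.83] F [-0.6 -0.  -0.2] op 0.6
(array([-0.05,  0.02, -0.03]), array([  9.06,   1.84, 111.12]))
```

Emit:
play_rows(moves=[[[0,0,0],[9,2,25],0.5],[[0,0,0],[9,2,60],0.5],[[0,0,0],[9,2,90],0.5],[[0,0,0],[9,2,105],0.5],[[0,0,0],[9,2,111],0.5],[[0,0,0],[9,2,111],0.5],[[0,0,0],[9,2,111],0.5]])

```text
clock: 4.75
eef_pos: [455.7, 199.9, 75.0]
tcp_rot: [3.141, 0.0, 1.825]
contact_force: [-0.6, 0.3, 0.1]
opening: 0.501
```

```bash
python3 - <<'E'
from h import *
st(); W=grab("wrist");crop(W,200,130,440,310,3,"cw2");T=grab("top","t2");S=grab("scene");crop(S,185,120,335,250,5,"s2"); st()
E
```

```text
t 4.75 fix [-162.5   -5.3   75. ] rpy [3.141 0.    1.825] F [-0.6  0.3  0.1] op 0.5
t 4.9 fix [-162.9   -5.2   75.2] rpy [3.141 0.    1.826] F [0.6 1.1 0.3] op 0.5
```

View pics/cw2.png

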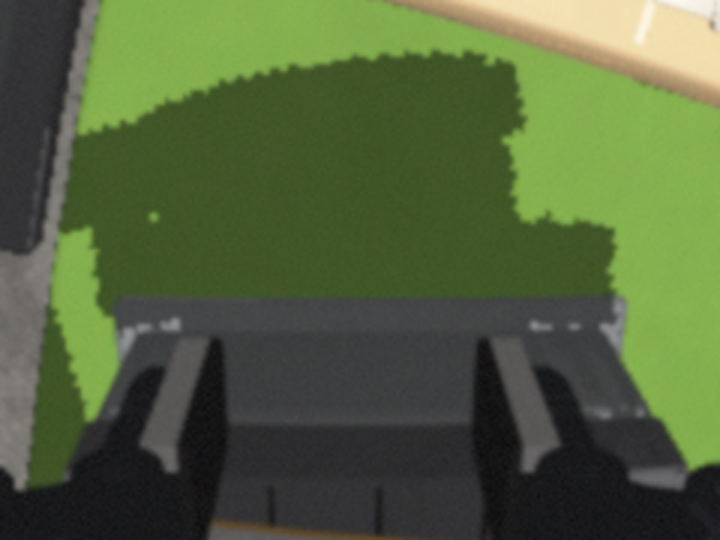

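View pics/s2.png

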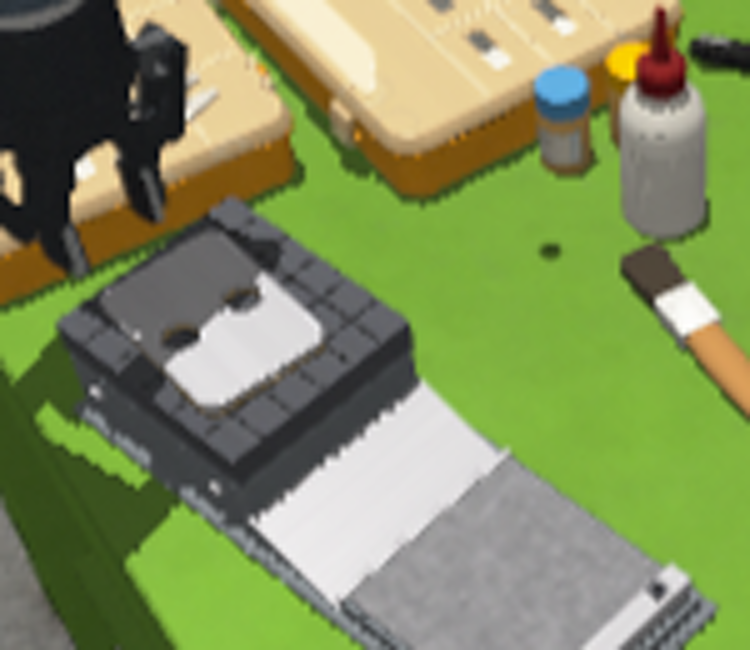

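```bash
python3 - <<'E'
from h import *
np.set_printoptions(precision=1,suppress=True)
S=grab("scene")
for z in (75,80,85):
  for x in (-174,-152): print(z,x,(proj(S,[f2w(x,-5-24,z),f2w(x,-5+24,z)])-[185,120])*5)
E
```

```text
75 -174 [[ 61.2 254.7]
 [132.7 204.7]]
75 -152 [[ 87.6 275. ]
 [159.1 224.2]]
80 -174 [[ 58.9 248.2]
 [130.6 198.2]]
80 -152 [[ 85.3 268.5]
 [157.1 217.6]]
85 -174 [[ 56.5 241.6]
 [128.5 191.6]]
85 -152 [[ 83.  261.9]
 [155.1 211.1]]
```

Emit:
play_rows(moves=[[[0,0,0],[-3,0,0],0.5],[[0,0,0],[-6,0,0],0.5],[[0,0,0],[-9,0,0],0.5],[[0,0,0],[-12,0,0],0.5],[[0,0,0],[-15,0,0],0.5],[[0,0,0],[-17,0,0],0.5],[[0,0,0],[-19,0,0],0.5],[[0,0,0],[-21,0,0],0.5],[[0,0,0],[-21,0,0],0.5]])

```text
clock: 5.85
eef_pos: [460.9, 179.8, 75.0]
tcp_rot: [3.141, 0.0, 1.826]
contact_force: [-0.6, 0.0, 0.2]
opening: 0.499
```

```bash
python3 - <<'E'
from h import *
st(); S=grab("scene");crop(S,185,120,335,250,5,"s3"); W=grab("wrist");crop(W,200,130,440,310,3,"cw3");st()
E
```

```text
t 5.85 fix [-141.8   -5.4   75. ] rpy [3.141 0.    1.826] F [-0.6  0.   0.2] op 0.5
t 5.95 fix [-141.9   -5.3   75. ] rpy [3.141 0.    1.826] F [-0.2  0.3  0.2] op 0.5
```

View pics/s3.png

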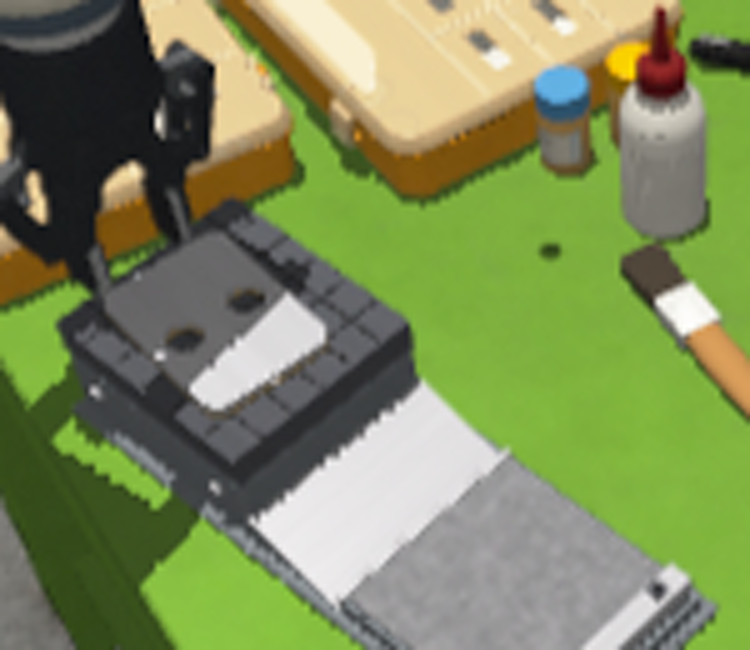

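View pics/cw3.png

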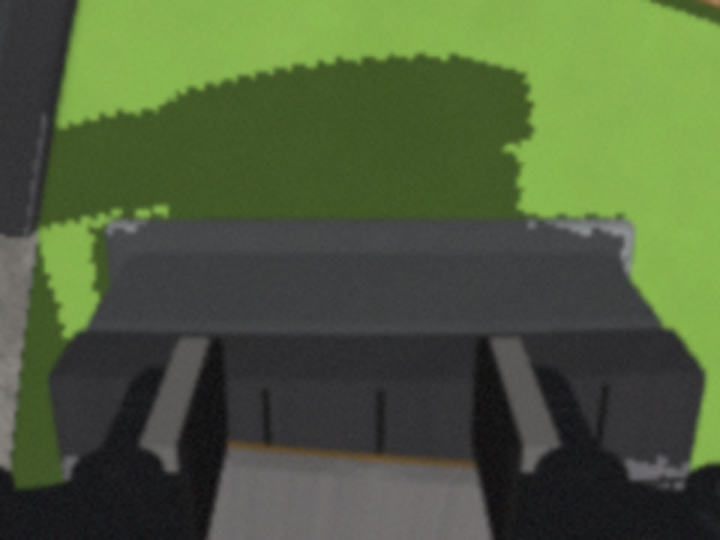

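Emit:
play_rows(moves=[[[0,0,0],[-2,0,0],0.5],[[0,0,0],[-4,0,0],0.5],[[0,0,0],[-6,0,0],0.5],[[0,0,0],[-8,0,0],0.5],[[0,0,0],[-10,0,0],0.5]])

```text
clock: 6.45
eef_pos: [463.5, 170.1, 75.0]
tcp_rot: [3.141, 0.0, 1.826]
contact_force: [-1.9, 1.2, 0.6]
opening: 0.497
```

Emit:
play_rows(moves=[[[0,0,0],[-2,0,0],0.5],[[0,0,0],[-4,0,0],0.5],[[0,0,0],[-6,0,0],0.5],[[0,0,0],[-8,0,0],0.5],[[0,0,0],[-10,0,0],0.5]])

```text
clock: 6.95
eef_pos: [466.2, 160.3, 75.0]
tcp_rot: [3.141, 0.0, 1.826]
contact_force: [-0.7, 1.5, -1.0]
opening: 0.502
```

```bash
python3 - <<'E'
from h import *
st(); S=grab("scene");crop(S,185,120,335,250,5,"s4"); W=grab("wrist");crop(W,200,130,440,310,3,"cw4");st()
E
```

```text
t 6.95 fix [-121.5   -5.2   75. ] rpy [3.141 0.    1.826] F [-0.7  1.5 -1. ] op 0.5
t 7.05 fix [-121.4   -5.2   75. ] rpy [3.141 0.    1.826] F [-0.5 -0.1  0. ] op 0.5
```

View pics/s4.png

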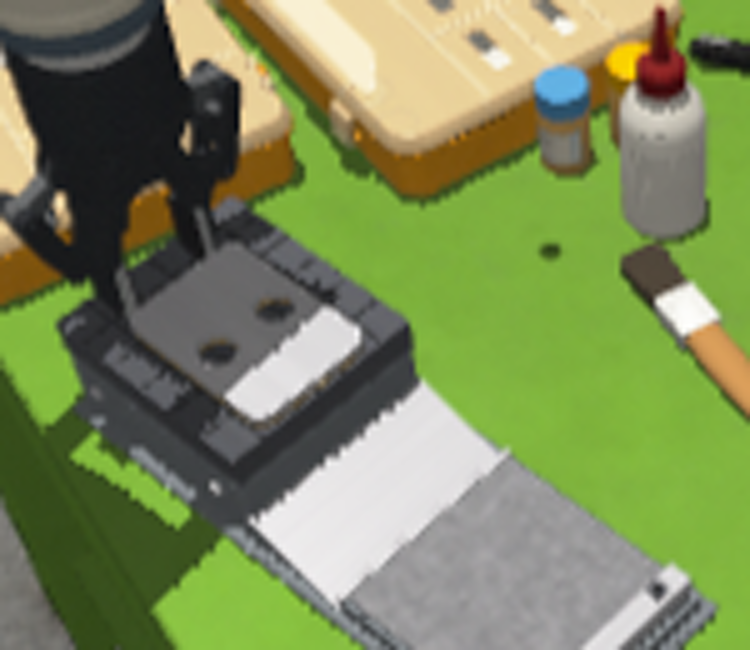

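View pics/cw4.png

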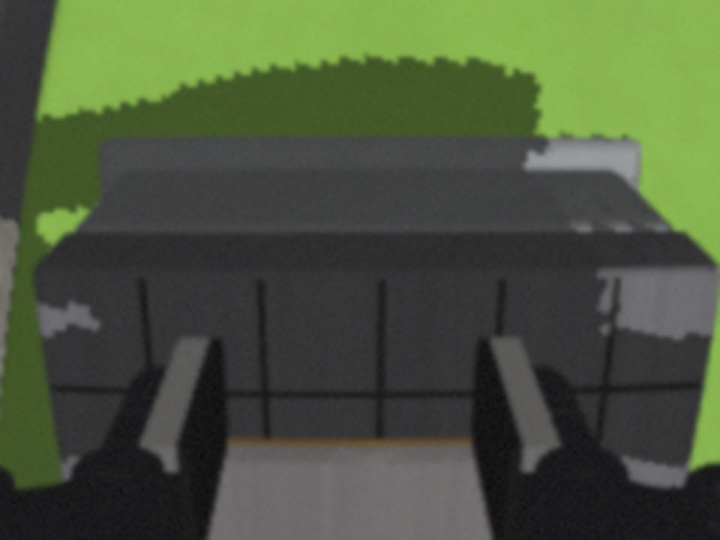

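Emit:
play_rows(moves=[[[0,0,0],[-2,0,0],0.5],[[0,0,0],[-4,0,0],0.5],[[0,0,0],[-7,0,0],0.5],[[0,0,0],[-10,0,0],0.5],[[0,0,0],[-13,0,0],0.5],[[0,0,0],[-16,0,0],0.5],[[0,0,0],[-19,0,0],0.5],[[0,0,0],[-22,0,0],0.5],[[0,0,0],[-25,0,0],0.5],[[0,0,0],[-28,0,0],0.5],[[0,0,0],[-31,0,0],0.5],[[0,0,0],[-34,0,0],0.5],[[0,0,0],[-37,0,0],0.5],[[0,0,0],[-40,0,0],0.5],[[0,0,0],[-43,0,0],0.5],[[0,0,0],[-46,0,0],0.5],[[0,0,0],[-48,0,0],0.5],[[0,0,0],[-50,0,0],0.5]])

```text
clock: 8.85
eef_pos: [479.0, 111.6, 75.1]
tcp_rot: [3.141, 0.0, 1.826]
contact_force: [0.0, 2.7, -0.1]
opening: 0.501
```

```bash
python3 - <<'E'
from h import *
st(); T=grab("top");crop(T,190,210,380,320,4,"t5"); S=grab("scene");crop(S,185,120,335,250,5,"s5"); W=grab("wrist");crop(W,200,100,440,280,3,"cw5");st()
E
```

```text
t 8.85 fix [-71.2  -5.2  75.1] rpy [3.141 0.    1.826] F [ 0.   2.7 -0.1] op 0.5
t 9.0 fix [-71.1  -5.2  75. ] rpy [3.141e+00 1.000e-03 1.826e+00] F [-0.  -1.   0.1] op 0.5
```

View pics/t5.png

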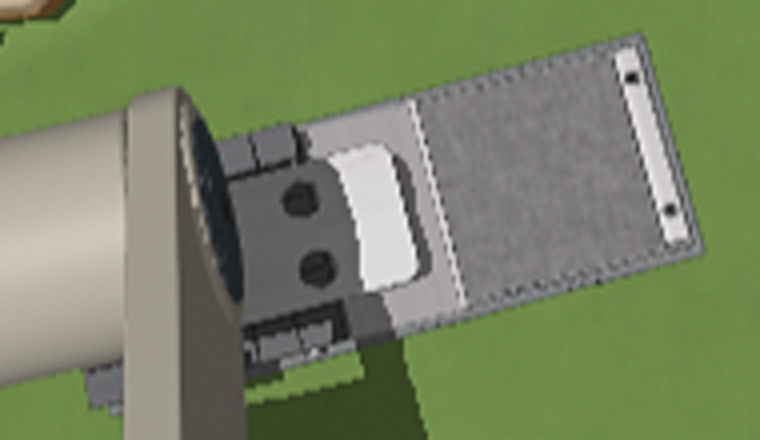

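View pics/s5.png

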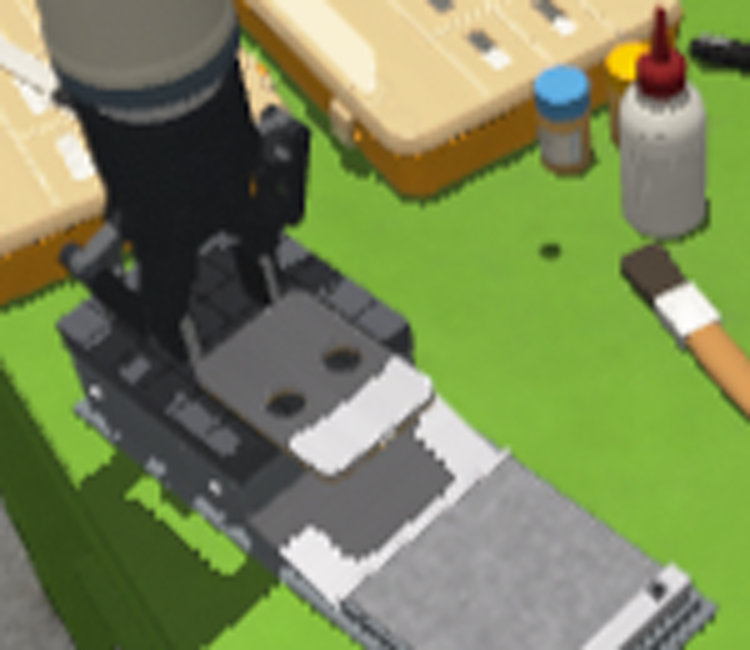

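View pics/cw5.png

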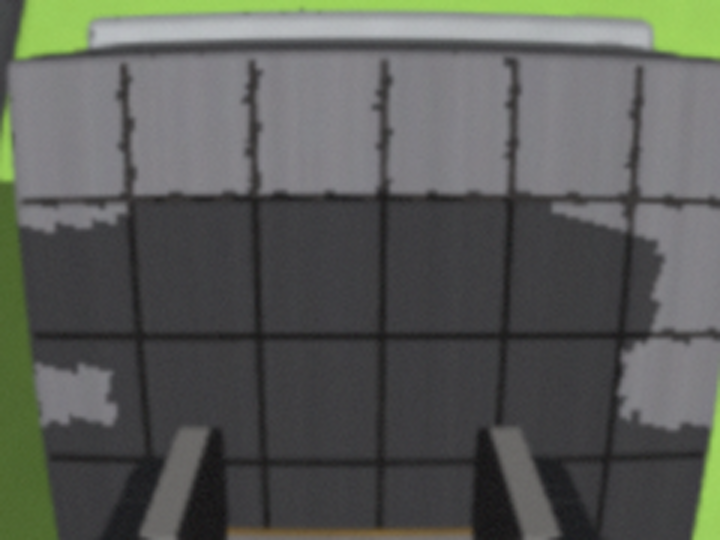

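```bash
python3 - <<'E'
from h import *
np.set_printoptions(precision=1,suppress=True)
T=grab("top")
to=lambda p:(np.array(p,float)+.5)/4-.5+np.array((190,210))
for p,z in [((297,124),76),((350,340),76),((303,150),76),((343,310),76),((300,199),84),((318,268),84),((388,146),84),((424,268),84),((397,145),80)]: print(p,z,w2f(onz(T,to(p),z)))
S=grab("scene");to=lambda p:(np.array(p,float)+.5)/5-.5+np.array((185,120))
for p,z in [((410,328),76),((237,463),76),((342,360),84),((286,404),84)]: print("S",p,z,w2f(onz(S,to(p),z)))
E
```

```text
(297, 124) 76 [ 1.9 57.5 76. ]
(350, 340) 76 [  1.4 -60.5  76. ]
(303, 150) 76 [ 1.7 43.1 76. ]
(343, 310) 76 [  1.6 -44.5  76. ]
(300, 199) 84 [-5.5 17.5 84. ]
(318, 268) 84 [ -5.1 -20.1  84. ]
(388, 146) 84 [46.6 32.5 84. ]
(424, 268) 84 [ 48.9 -34.7  84. ]
(397, 145) 80 [51.2 32.1 80. ]
S (410, 328) 76 [ 0.7 55.3 76. ]
S (237, 463) 76 [ -0.7 -59.4  76. ]
S (342, 360) 84 [-4.2 14.3 84. ]
S (286, 404) 84 [ -4.3 -22.8  84. ]
```

Emit:
play_rows(moves=[[[0,0,0],[-1,0,0],0.5],[[0,0,0],[-3,0,0],0.5],[[0,0,0],[-5,0,0],0.5],[[0,0,0],[-7,0,0],0.5],[[0,0,0],[-9,0,0],0.5],[[0,0,0],[-11,0,0],0.5],[[0,0,0],[-13,0,0],0.5],[[0,0,0],[-14.5,0,0],0.5],[[0,0,0],[-15.5,0,0],0.5],[[0,0,0],[-15.5,0,0],0.5]])

```text
clock: 10.1
eef_pos: [482.9, 96.4, 75.1]
tcp_rot: [3.141, 0.001, 1.826]
contact_force: [0.5, -0.3, 0.4]
opening: 0.502
```

```bash
python3 - <<'E'
from h import *
st(); S=grab("scene");crop(S,185,120,335,250,5,"s6"); st()
E
```

```text
t 10.1 fix [-55.5  -5.2  75.1] rpy [3.141e+00 1.000e-03 1.826e+00] F [ 0.5 -0.3  0.4] op 0.5
t 10.15 fix [-55.5  -5.3  75. ] rpy [3.141e+00 1.000e-03 1.826e+00] F [-0.5 -0.7 -0.3] op 0.5
```

View pics/s6.png

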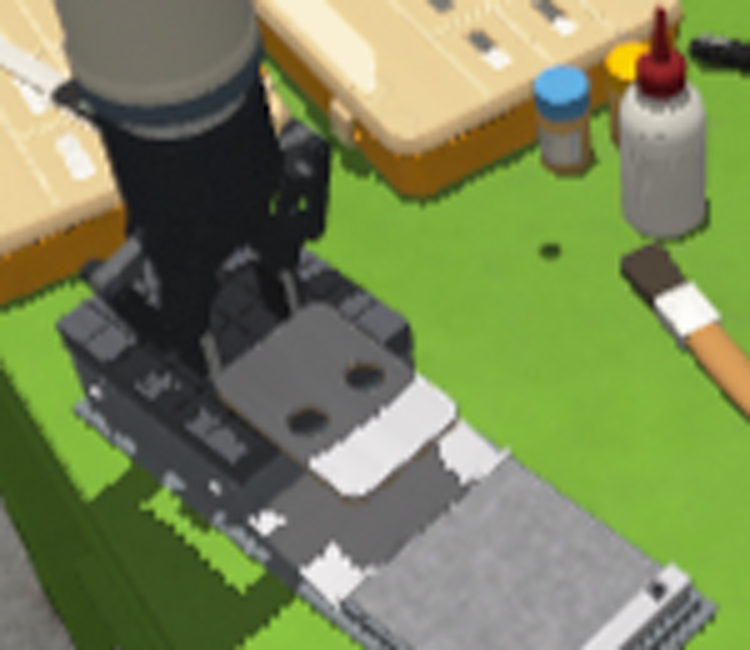

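Emit:
play_rows(moves=[[[0,0,0],[5,0,0],0.5],[[0,0,0],[12,0,0],0.5],[[0,0,0],[20,0,0],0.5],[[0,0,0],[28,0,0],0.5],[[0,0,0],[30,0,0],0.5],[[0,0,0],[30,0,0],0.5],[[0,0,0],[30,0,0],0.5],[[0,0,0],[30,0,0],0.5]])

```text
clock: 10.95
eef_pos: [475.3, 125.3, 75.0]
tcp_rot: [3.141, 0.001, 1.826]
contact_force: [-0.6, 0.0, 0.4]
opening: 0.502
```

```bash
python3 - <<'E'
from h import *
st(); S=grab("scene");crop(S,185,120,335,250,5,"s7"); T=grab("top");crop(T,190,210,380,320,4,"t7");st()
E
```

```text
t 10.95 fix [-85.4  -5.2  75. ] rpy [3.141e+00 1.000e-03 1.826e+00] F [-0.6  0.   0.4] op 0.5
t 11.05 fix [-85.3  -5.3  75. ] rpy [3.141e+00 1.000e-03 1.826e+00] F [0.3 0.6 0.4] op 0.5
```

View pics/s7.png

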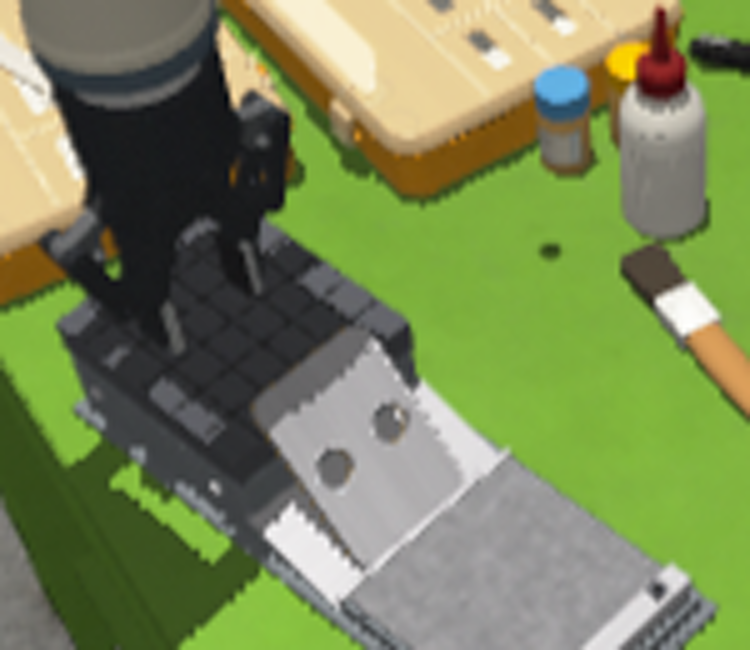

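View pics/t7.png

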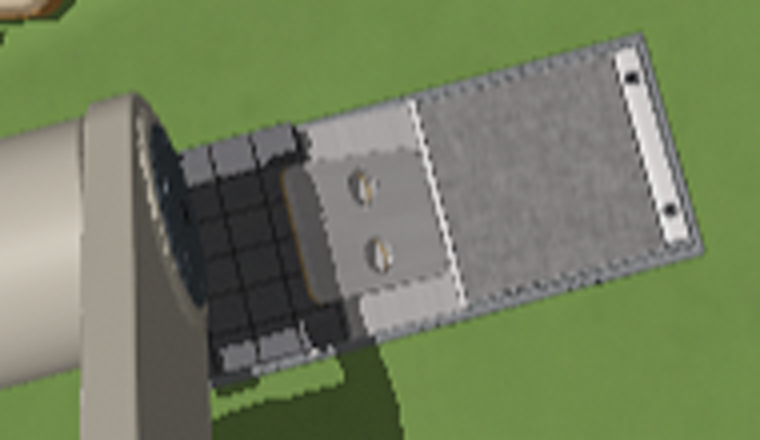

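```bash
python3 - <<'E'
from h import *
np.set_printoptions(precision=1,suppress=True)
T=grab("top");S=grab("scene")
tt=lambda p:(np.array(p,float)+.5)/4-.5+np.array((190,210))
ts=lambda p:(np.array(p,float)+.5)/5-.5+np.array((185,120))
for z in (85,95,105): print(z,[w2f(onz(T,tt(p),z))[:2] for p in ((284,170),(310,300))],[w2f(onz(S,ts(p),z))[:2] for p in ((352,328),(255,408))])
E
```

```text
85 [array([-9.9, 34.5]), array([-13.1, -35.2])] [array([-15.1,  31.4]), array([-13.2, -34.8])]
95 [array([-8.9, 33.4]), array([-12.1, -35.5])] [array([-7.7, 26.4]), array([ -5.8, -39. ])]
105 [array([-7.9, 32.4]), array([-11.1, -35.9])] [array([-0.3, 21.4]), array([  1.5, -43.1])]
```

Emit:
play_rows(moves=[[[0,0,0],[-5,0,-1],0.5],[[0,0,0],[-15,0,-1],0.5],[[0,0,0],[-25,0,-1],0.5],[[0,0,0],[-35,0,-1],0.5],[[0,0,0],[-45,0,-1],0.5],[[0,0,0],[-52,0,-1],0.5],[[0,0,0],[-56,0,-1],0.5],[[0,0,0],[-58,0,-1],0.5],[[0,0,0],[-60,0,-1],0.5],[[0,0,0],[-62,0,-1],0.5],[[0,0,0],[-64,0,-1],0.5],[[0,0,0],[-66,0,-1],0.5],[[0,0,0],[-68,0,-1],0.5],[[0,0,0],[-70,0,-1],0.5],[[0,0,0],[-72,0,-1],0.5],[[0,0,0],[-74,0,-1],0.5]])

```text
clock: 12.75
eef_pos: [494.0, 53.3, 76.0]
tcp_rot: [3.141, 0.001, 1.826]
contact_force: [0.3, 2.1, 1.9]
opening: 0.501
```

```bash
python3 - <<'E'
from h import *
st(); S=grab("scene");crop(S,185,120,335,250,5,"s8"); st()
E
```

```text
t 12.75 fix [-11.   -5.4  76. ] rpy [3.141e+00 1.000e-03 1.826e+00] F [0.3 2.1 1.9] op 0.5
t 12.8 fix [-10.8  -5.4  76. ] rpy [3.141e+00 1.000e-03 1.826e+00] F [-0.5  1.2  0.7] op 0.5
```

View pics/s8.png

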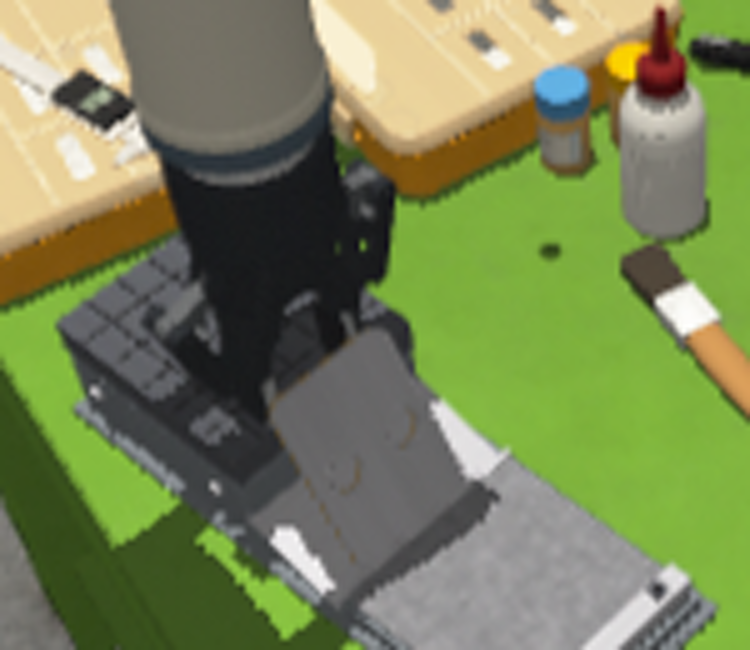

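Emit:
play_rows(moves=[[[0,0,0],[-2,0,0],0.5],[[0,0,0],[-4,0,0],0.5],[[0,0,0],[-6,0,0],0.5],[[0,0,0],[-8,0,0],0.5],[[0,0,0],[-10,0,0],0.5],[[0,0,0],[-12,0,0],0.5],[[0,0,0],[-14,0,0],0.5],[[0,0,0],[-16,0,0],0.5],[[0,0,0],[-18,0,0],0.5],[[0,0,0],[-20,0,0],0.5],[[0,0,0],[-22,0,0],0.5],[[0,0,0],[-24,0,0],0.5],[[0,0,0],[-26,0,0],0.5],[[0,0,0],[-28,0,0],0.5],[[0,0,0],[-30,0,0],0.5],[[0,0,0],[-32,0,0],0.5],[[0,0,0],[-34,0,0],0.5],[[0,0,0],[-36,0,0],0.5],[[0,0,0],[-38,0,0],0.5],[[0,0,0],[-40,0,0],0.5]])

```text
clock: 14.8
eef_pos: [504.2, 14.2, 76.1]
tcp_rot: [3.141, 0.001, 1.826]
contact_force: [-0.9, 0.5, -0.5]
opening: 0.495
```

```bash
python3 - <<'E'
from h import *
st(); S=grab("scene");crop(S,185,120,335,250,5,"s9"); st()
E
```

```text
t 14.8 fix [29.3 -5.4 76.1] rpy [3.141e+00 1.000e-03 1.826e+00] F [-0.9  0.5 -0.5] op 0.5
t 14.85 fix [29.6 -5.4 76. ] rpy [3.141e+00 1.000e-03 1.826e+00] F [ 0.3 -0.7 -0.1] op 0.5
```

View pics/s9.png

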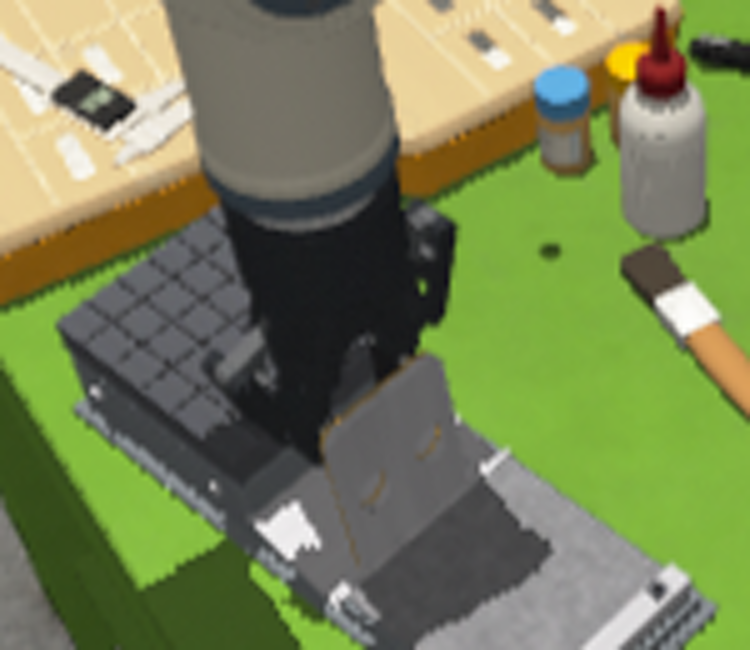

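Emit:
play_rows(moves=[[[0,0,0],[-2,0,0],0.5],[[0,0,0],[-4,0,0],0.5],[[0,0,0],[-6,0,0],0.5],[[0,0,0],[-8,0,0],0.5],[[0,0,0],[-10,0,0],0.5],[[0,0,0],[-12,0,0],0.5],[[0,0,0],[-14,0,0],0.5],[[0,0,0],[-15,0,0],0.5],[[0,0,0],[-16,0,0],0.5],[[0,0,0],[-17,0,0],0.5],[[0,0,0],[-18,0,0],0.5],[[0,0,0],[-19,0,0],0.5],[[0,0,0],[-20,0,0],0.5],[[0,0,0],[-21,0,0],0.5],[[0,0,0],[-22,0,0],0.5],[[0,0,0],[-23,0,0],0.5],[[0,0,0],[-24,0,0],0.5],[[0,0,0],[-24,0,0],0.5]])

```text
clock: 16.65
eef_pos: [510.4, -9.3, 76.1]
tcp_rot: [3.141, 0.001, 1.826]
contact_force: [-0.3, -0.9, 0.0]
opening: 0.5
```

```bash
python3 - <<'E'
from h import *
st(); S=grab("scene");crop(S,185,120,335,250,5,"s10"); st()
E
```

```text
t 16.65 fix [53.7 -5.4 76.1] rpy [3.141e+00 1.000e-03 1.826e+00] F [-0.3 -0.9  0. ] op 0.5
t 16.7 fix [53.6 -5.4 76.1] rpy [3.141e+00 1.000e-03 1.826e+00] F [0.2 0.2 0.4] op 0.5
```

View pics/s10.png

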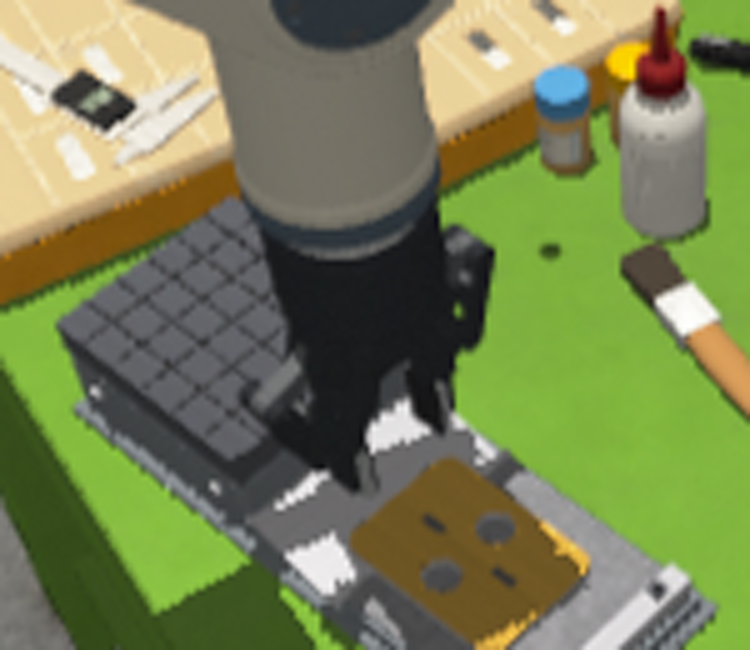

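Emit:
play_rows(moves=[[[0,0,0],[8,0,0],0.5],[[0,0,0],[20,0,0],0.5],[[0,0,0],[32,0,0],0.5],[[0,0,0],[38,0,0],0.5],[[0,0,0],[38,0,0],0.5]])

```text
clock: 17.2
eef_pos: [500.4, 28.7, 76.0]
tcp_rot: [3.141, 0.001, 1.827]
contact_force: [-0.5, -0.2, 0.6]
opening: 0.504
```

```bash
python3 - <<'E'
from h import *
st(); S=grab("scene");crop(S,235,180,335,285,6,"s11");T=grab("top");crop(T,240,210,380,320,5,"t11"); W=grab("wrist","w11"); st()
E
```

```text
t 17.2 fix [14.4 -5.4 76. ] rpy [3.141e+00 1.000e-03 1.827e+00] F [-0.5 -0.2  0.6] op 0.5
t 17.35 fix [15.6 -5.2 76.1] rpy [3.141e+00 2.000e-03 1.826e+00] F [ 0.8 -0.8 -0.2] op 0.5
```

View pics/s11.png

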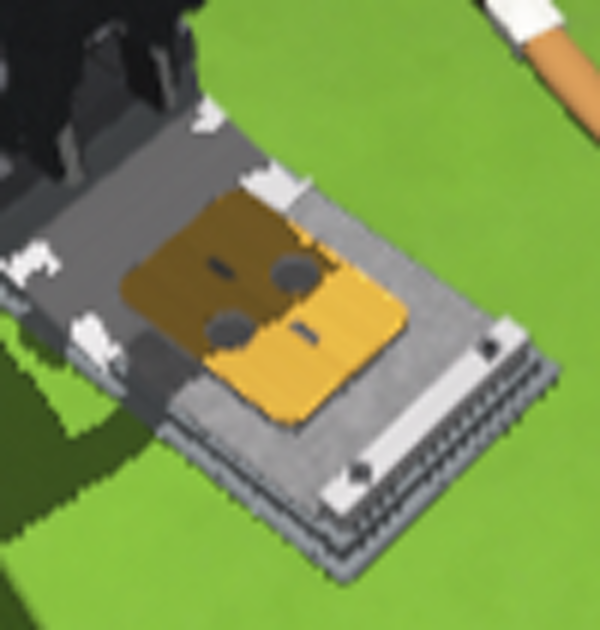

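View pics/t11.png

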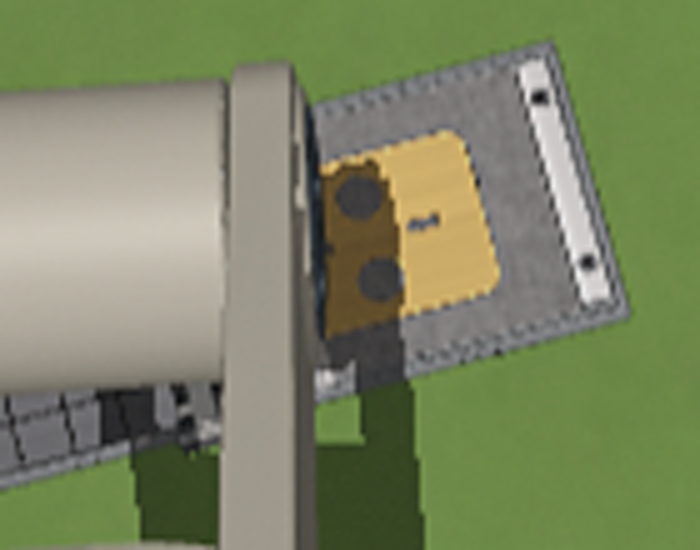

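View pics/w11.png

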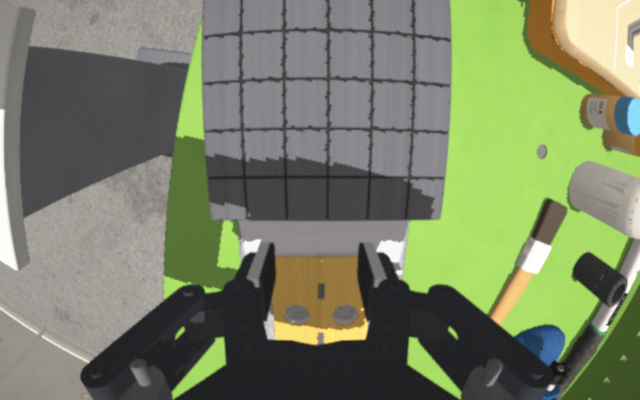

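```bash
python3 - <<'E'
from h import *
np.set_printoptions(precision=1,suppress=True)
s=r.sense();W=grab("wrist");T=grab("top");S=grab("scene")
tt=lambda p:(np.array(p,float)+.5)/5-.5+np.array((240,210))
ts=lambda p:(np.array(p,float)+.5)/6-.5+np.array((235,180))
print("W lap",w2f(wonz(W,(250,220),76,s)),w2f(wonz(W,(400,220),76,s)),"lead",w2f(wonz(W,(290,256),30,s)),w2f(wonz(W,(345,256),30,s)))
print("T bores",[w2f(onz(T,tt(p),30)) for p in ((357,196),(379,279))],"tail",[w2f(onz(T,tt(p),30)) for p in ((467,150),(497,270))],"stop",[w2f(onz(T,tt(p),36)) for p in ((519,67),(583,305))])
print("S bores",[w2f(onz(S,ts(p),30)) for p in ((295,275),(230,330))],"stop",[w2f(onz(S,ts(p),36)) for p in ((507,320),(322,490))])
st()
E
```

```text
W lap [ -4.9 -37.9  76. ] [-4.7 37.7 76. ] lead [ 39.9 -22.6  30. ] [40.  15.2 30. ]
T bores [array([95.5, 17.8, 30. ]), array([ 95.4, -20.4,  30. ])] tail [array([148.5,  24.8,  30. ]), array([147.1, -30.2,  30. ])] stop [array([180.7,  54.2,  36. ]), array([179.4, -55.2,  36. ])]
S bores [array([95.7, 15.3, 30. ]), array([ 94.8, -21.6,  30. ])] stop [array([179.6,  53.1,  36. ]), array([177.7, -52.8,  36. ])]
t 17.5 fix [15.9 -5.3 76.1] rpy [3.1 0.  1.8] F [0.3 0.  0.2] op 0.5
```

Emit:
play_rows(moves=[[[0,0,0],[-6,0,0],0.5],[[0,0,0],[-6,0,12],0.5],[[0,0,0],[-6,0,26],0.5],[[0,0,0],[-6,0,40],0.5],[[0,0,0],[-6,0,48],0.5],[[0,0,0],[-6,0,52],0.5],[[0,0,0],[-6,0,53],0.5],[[0,0,0],[-6,0,53],0.5]])

```text
clock: 18.3
eef_pos: [502.6, 21.4, 23.1]
tcp_rot: [3.141, 0.002, 1.825]
contact_force: [-0.2, -0.4, 0.1]
opening: 0.499
```

```bash
python3 - <<'E'
from h import *
st(); S=grab("scene");crop(S,235,180,335,285,6,"s12"); W=grab("wrist");crop(W,200,150,440,330,3,"w12"); st()
E
```

```text
t 18.3 fix [22.  -5.1 23.1] rpy [3.141e+00 2.000e-03 1.825e+00] F [-0.2 -0.4  0.1] op 0.5
t 18.4 fix [22.1 -4.9 23.5] rpy [3.140e+00 2.000e-03 1.825e+00] F [-0.5 -1.   0. ] op 0.5
```

View pics/s12.png

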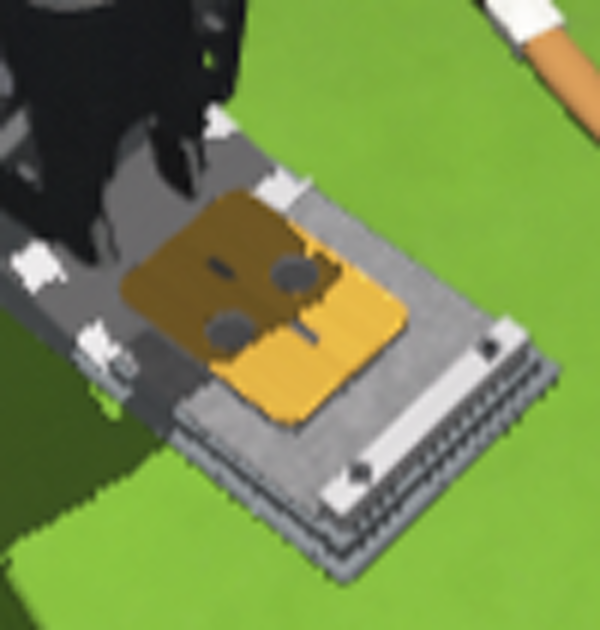

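View pics/w12.png

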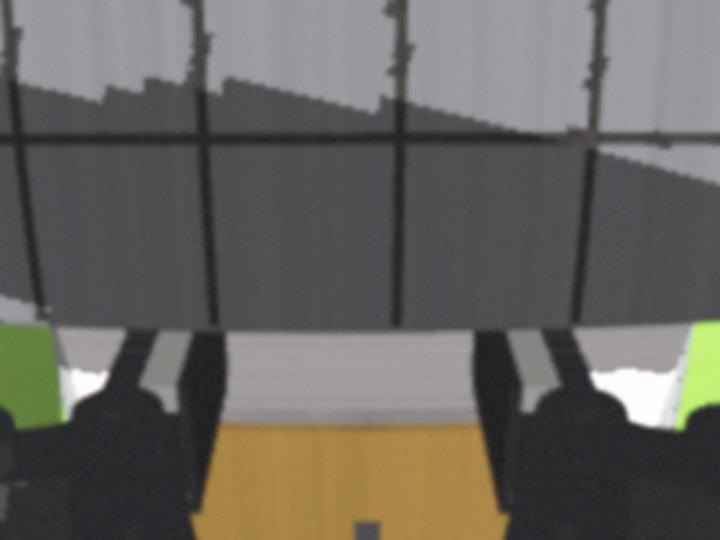

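Emit:
play_rows(moves=[[[0,0,0],[-3,0,0],0.5],[[0,0,0],[-6,0,1],0.5],[[0,0,0],[-8,0,2],0.5],[[0,0,0],[-10,0,3],0.5],[[0,0,0],[-12,0,3],0.5],[[0,0,0],[-14,0,3],0.5],[[0,0,0],[-16,0,3],0.5],[[0,0,0],[-18,0,3],0.5],[[0,0,0],[-20,0,3],0.5],[[0,0,0],[-22,0,3],0.5],[[0,0,0],[-24,0,3],0.5],[[0,0,0],[-26,0,3],0.5],[[0,0,0],[-28,0,3],0.5],[[0,0,0],[-30,0,3],0.5],[[0,0,0],[-32,0,3],0.5],[[0,0,0],[-34,0,3],0.5],[[0,0,0],[-36,0,3],0.5]])

```text
clock: 20.1
eef_pos: [511.9, -13.6, 20.5]
tcp_rot: [3.14, 0.002, 1.825]
contact_force: [-0.1, 1.4, 1.2]
opening: 0.5
```

```bash
python3 - <<'E'
from h import *
st(); S=grab("scene");crop(S,235,180,335,285,6,"s13"); st()
E
```

```text
t 20.1 fix [58.3 -5.  20.5] rpy [3.140e+00 2.000e-03 1.825e+00] F [-0.1  1.4  1.2] op 0.5
t 20.15 fix [58.5 -5.  20.5] rpy [3.140e+00 2.000e-03 1.825e+00] F [0.2 1.7 0.7] op 0.5
```

View pics/s13.png

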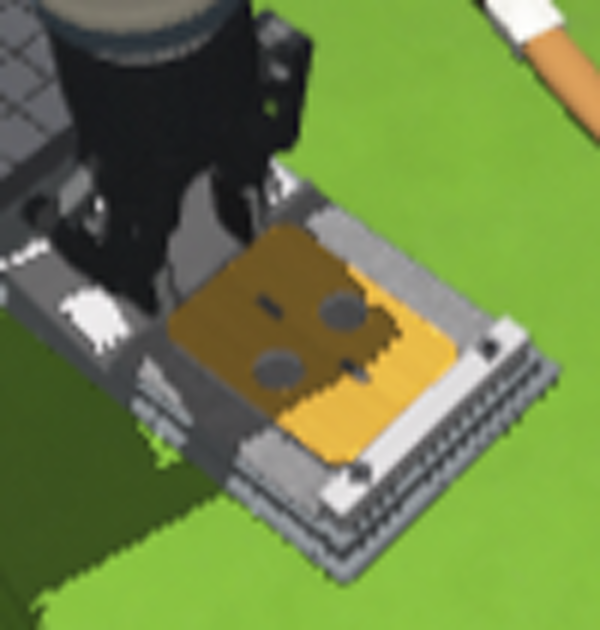

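Close to the stop; continue in 1 mm steps, checking force.

Emit:
play_rows(moves=[[[0,0,0],[-1,0,0],0.5],[[0,0,0],[-2,0,0],0.5],[[0,0,0],[-3,0,0],0.5],[[0,0,0],[-4,0,0],0.5],[[0,0,0],[-5,0,0],0.5]])

```text
clock: 20.65
eef_pos: [512.4, -16.5, 20.5]
tcp_rot: [3.141, -0.002, 1.824]
contact_force: [-2.4, 26.9, 5.1]
opening: 0.502
```

Emit:
play_rows(moves=[[[0,0,0],[-1,0,0],0.5],[[0,0,0],[-1,0,0],0.5]])

```text
clock: 20.85
eef_pos: [512.4, -16.2, 20.5]
tcp_rot: [3.141, -0.003, 1.823]
contact_force: [-0.5, 12.6, 2.6]
opening: 0.496
```

```bash
python3 - <<'E'
from h import *
st(); S=grab("scene");crop(S,235,180,335,285,6,"s14"); st()
E
```

```text
t 20.85 fix [60.9 -5.2 20.5] rpy [ 3.141e+00 -3.000e-03  1.823e+00] F [-0.5 12.6  2.6] op 0.5
t 20.9 fix [60.9 -5.2 20.5] rpy [ 3.141e+00 -3.000e-03  1.823e+00] F [-1.9 12.3  2. ] op 0.5
```

View pics/s14.png

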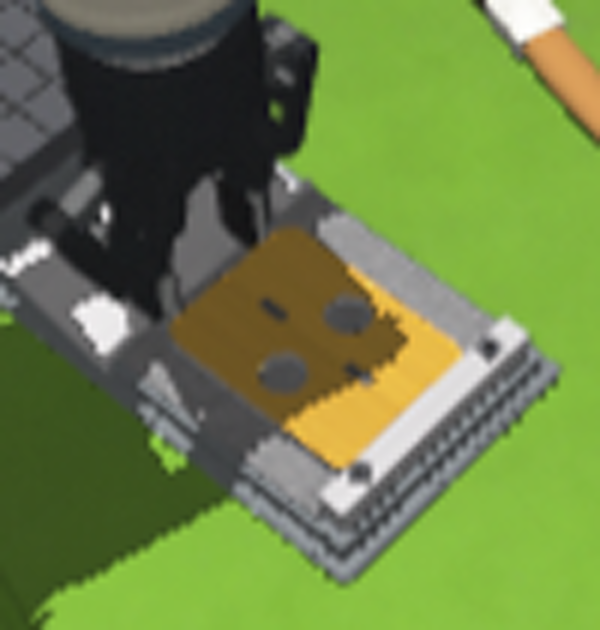

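Emit:
play_rows(moves=[[[0,0,0],[3,0,0],0.5],[[0,0,0],[10,0,0],0.5],[[0,0,0],[20,0,0],0.5],[[0,0,0],[26,0,-3],0.5],[[0,0,0],[28,0,-20],0.5],[[0,0,0],[28,0,-55],0.5],[[0,0,0],[28,0,-95],0.5],[[0,0,0],[45,0,-130],0.5],[[0,0,0],[80,0,-150],0.5],[[0,0,0],[125,0,-160],0.5],[[0,0,0],[160,0,-160],0.5],[[0,0,0],[180,0,-160],0.5],[[0,0,0],[180,0,-160],0.5],[[0,0,0],[180,0,-160],0.5]])

```text
clock: 22.3
eef_pos: [467.2, 157.7, 181.2]
tcp_rot: [3.141, -0.003, 1.825]
contact_force: [0.3, -0.1, -0.2]
opening: 0.501
```

```bash
python3 - <<'E'
from h import *
st(); T=grab("top","t15f");crop(T,240,210,380,320,5,"t15");S=grab("scene","s15f");crop(S,235,180,335,285,6,"s15"); st()
E
```

```text
t 22.3 fix [-118.8   -4.9  181.2] rpy [ 3.141e+00 -3.000e-03  1.825e+00] F [ 0.3 -0.1 -0.2] op 0.5
t 22.4 fix [-117.9   -4.8  181. ] rpy [ 3.141e+00 -3.000e-03  1.823e+00] F [ 0.4 -0.7 -0.6] op 0.5
```

View pics/t15.png

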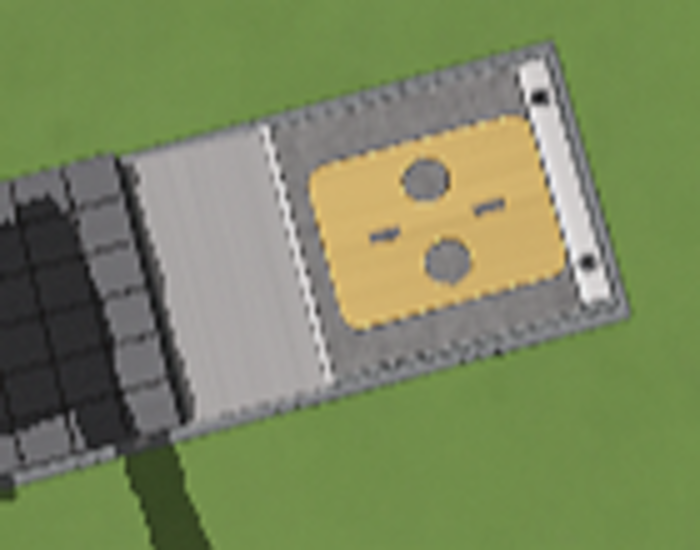

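View pics/s15.png

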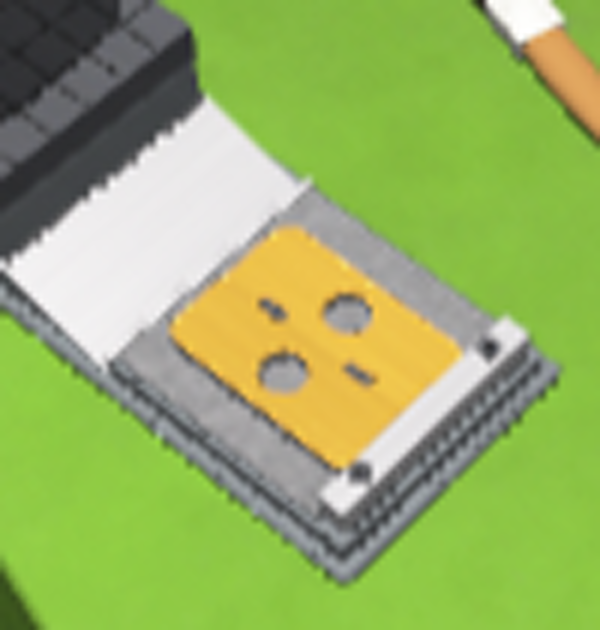

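View pics/s15f.png

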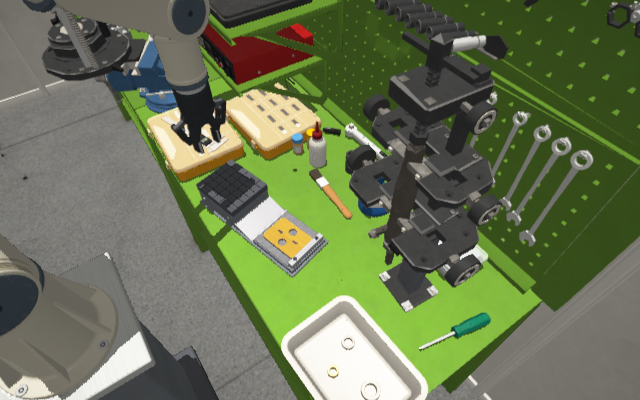

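```bash
python3 - <<'E'
from h import *
np.set_printoptions(precision=1,suppress=True)
T=grab("top");S=grab("scene")
for nm,f in (("T",T),("S",S)):
    R=f["color"].astype(int); m=((R[...,0]-R[...,2])>60)&(R[...,0]>120)
    k=np.zeros_like(m); 
    c=np.array(proj(f,[f2w(124,-5,30)])[0]).astype(int); n,l,stt,cen=cv2.connectedComponentsWithStats(m.astype(np.uint8)); 
    i=1+np.argmin(np.linalg.norm(cen[1:]-c,axis=1)); pts=np.argwhere(l==i)[:,::-1]
    q=np.array([w2f(onz(f,p,30))[:2] for p in pts.astype(float)],np.float32)
    rc=cv2.minAreaRect(q); print(nm,len(q),rc, q.min(0),q.max(0))
print([w2f(onz(T,(np.array(p)+.5)/5-.5+np.array((240,210)),36)) for p in ((519,67),(583,305))],[w2f(onz(T,(np.array(p)+.5)/5-.5+np.array((240,210)),30)) for p in ((426,180),(449,261))])
st()
E
```

```text
T 1380 ((126.883544921875, -2.1664085388183594), (103.5757064819336, 74.62874603271484), 0.1284262090921402) [ 75.1 -39.4] [178.7  35.2]
S 980 ((123.98368072509766, -2.9027099609375), (102.74849700927734, 75.34905242919922), 0.19763900339603424) [ 72.5 -40.6] [175.5  34.9]
[array([180.7,  54.2,  36. ]), array([179.4, -55.2,  36. ])] [array([127.2,  16.6,  30. ]), array([127.6, -20.8,  30. ])]
t 22.5 fix [-117.7   -4.8  181. ] rpy [ 3.1 -0.   1.8] F [ 0.6  0.3 -0.4] op 0.5
```

```bash
python3 - <<'E'
from h import *
st(); print(r.sign_off())
E
```

```text
t 22.5 fix [-117.7   -4.8  181. ] rpy [ 3.141e+00 -3.000e-03  1.822e+00] F [ 0.6  0.3 -0.4] op 0.5
the job is handed in; nothing more can be done
None
```

The wear plate now lies bronze face up and flat on the felt, against the steel end stop. I handed the job in at 22.5 s of the 64 s allowed.

**How it went:** I only pushed the plate, with two fingertips held half open. I pushed its rear edge until its middle was roughly 10 mm past the lapping plate's edge and drew back. It tipped into the gutter. Pushing the raised end on stood it up against the bed edge, and it fell over onto the felt by itself. I then pushed the front edge until the plate met the stop.

**Last checks:**
- **Square:** the top and scene views put the plate 0.1 to 0.2 degrees off my fitted fixture axes.
- **Against the stop:** the wrist force rose to about 27 N and the motion stopped, which I took as contact. In the top view the plate's rear edge measures 178.7 mm, against about 180 mm for the stop's face. The scene view gives 175.5 mm, against about 178.6 mm. Both gaps are within the 2–3 mm that the views differ by, so the force is the better evidence.
- **Other objects:** I steered clear of the bottles and brush, and they look unmoved in the scene picture. I compared them by eye only and did not measure them again. The arm stood clear with no contact force when I handed in.

**Disagreement:** the wrist camera placed the fixture about 3 to 5 mm short of where the top and scene views put it. I used measurements relative to the fixture's edges, and contact force, to allow for that.

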